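Index the lens job tray to the lift-off station and hold it up level

TASK

Slide the carrier along its track, away from under the hold-down lip, until it clicks into the detent at the marked station; only then take the lens tray by its bridge handle, lift it straight up about 10 cm clear of the carrier and hold it there, level and quite still, above the station for inspection. The program finishes while the gripper is still holding the tray in the air: do not put it down or let go. Both lenses stay in the tray, the carrier stays in its detent, and the bottle, beaker, cutters and loose lens nearby are left alone.

Things in the scene. Friction and masses are not known exactly. Their poses are not given: they have to be found in the camera images.
- track: Fixed aluminium track, plate 135 mm (x) by 412 mm (y), 10 mm thick, on the bench; origin at bench level, the plate reaches x = -62 to 73 mm and y = -206 to 206 mm; z up, its y axis is the carrier's direction of travel. Its yaw is -0.15 to 0.3 rad. Dark end stops, 27 mm high, at y = -201 and 201 mm.
- lip (a point): Leading end (+y) of the hold-down lip, on its top: a fixed strip 60 mm above the bench that runs from here 125 mm back (-y) along the track's far (+x) side, over the tray's far rim. While the tray is under it, it cannot be lifted; at the station the tray is clear of it.
- station_mark (a point): Dark line on the 14 mm wide, 6 mm high tongue of the station clamp, which is fixed across the track somewhere on its +y half (two low detent ridges 12 mm apart on it) and sticks out on the near (-x) side, 120 mm from the track's middle. At the station the dark line on the knob's ear stands in line with this one.
- carrier (a joint): Travel of the carrier along the track's +y (m): starts at 0 with its middle at track y = -85 mm, 0.195 at the far stop; the station's detent lies between 0.130 and 0.170. Under 1 N slides it, about 4 to 10 N takes it into or out of the detent; within about 4 mm of the detent a sprung ball centres it once let go. It cannot lift or turn.
- knob (a point): Centre of the top of the carrier's upright black knob, a post of 16 mm diameter and 40 mm height (top 65 mm above the bench), standing on a 30 mm wide ear (top 25 mm above the bench) 95 mm to the near (-x) side of the carrier's middle. Pinch it from above or push it along the track's y. Axes as the track.
- seat (a point): Middle of the carrier's deck, where the tray's underside rests, 26 mm above the bench; moves with the carrier. Deck 122 x 166 mm, 10 mm thick, with 6 mm high lugs round the tray (2 mm play).
- station_seat (a point): Fixed point, 26 mm above the bench: where the point seat is when the carrier is in the station's detent (track x = 0, y = 45 to 85 mm, differs each time).
- tray: Loose white plastic lens tray, 106 mm (x) x 150 mm (y) x 74 mm with handle; walls 26 mm high, 3 mm thick, a 10 mm divider along y makes two compartments with a lens in each. Origin at the centre of its underside, axes as the track at the start. 0.15 to 0.26 kg.
- handle (a point): Centre of the tray's bridge handle bar, 66 mm above the tray's underside: bar 76 mm along the tray's y, 12 mm thick in x, 16 mm high, on two posts, clear space under it. Take it from above with the fingers closing along the tray's x, at the middle of its length.
- lens_1: Clear spectacle lens 38 x 52 x 5 mm, loose in the tray's +x compartment; origin centre of its underside.
- lens_2: Clear spectacle lens 34 x 50 x 5 mm, loose in the tray's -x compartment; origin centre of its underside.
- mist_bottle: Bystander: small spray bottle, 41 mm diameter, 148 mm high, origin centre of its underside.
- beaker: Bystander: frosted plastic beaker, 72 mm wide, 85 mm high, origin centre of its underside.
- cutter_blue: Bystander: small cutters with blue handles, 45 x 126 x 12 mm, lying flat, origin centre of its underside.
- lens_3: Bystander: clear lens 42 x 54 x 5 mm lying on the bench, origin centre of its underside.
Things that resemble listed ones, but are neither listed nor needed, are in the scene too. Leave any green look-alike of the lens_1 alone.

How it is judged:
By the outcome, as a careful person would: the job done as asked, in the order asked, and still so for the second after the job is handed in, while the arm keeps its last pose, push and grip.
It also fails if it takes over 46 s, if anything falls off the work surface, if the arm or the gripper's body presses on something with over 40 N, if the wrist force passes 120 N, or if a joint passes its speed limit or range.

ROBOT

A 7-joint arm with a two-finger parallel gripper is mounted at the origin on a cart in front of the work surface, level with it; the furniture and walls round the work are solid. World frame = base frame: x ahead of the robot, y to its left, z up, the work surface at z = 0. Lengths are in m, angles in rad, forces in N, time in s.
With the tool pointing down it reaches from about 0.4 to 0.875 m from the base axis. Payload 4.4 kg.
Tool frame: the origin (TCP) lies at the very end of the fingers, on their centre line; the grasp point (between the pads) lies 19 mm behind it; z points along the fingers, y is the line along which they close (so a half turn about z gives the same grasp; the last joint's range is limited). The gripper opens to 85 mm and grips with 20 to 120 N. Pads are 22 mm wide; open, the fingers measure 114 mm over their backs; the gripper's body (76 mm by 85 mm) begins 54 mm behind the grasp point. The pads swing forward as they close: fully open they stand 13 mm farther back than shut.
Start: joints at [1.162, 0.628, 0.038, 1.517, -0.027, 0.996, -0.02], TCP at [0.219, -0.612, 0.231] pointing down, gripper open.
Joint ranges: [-3.06, 3.06], [-0.37, 2.12], [-1.25, 1.32], [0.18, 2.47], [-1.1, 4.24], [0.23, 1.98], [-2.94, 2.94]. Speed limits (rad/s): [2.57, 2.57, 3.14, 3.14, 3.14, 3.14, 3.14].

INTERFACE

Orientations are given as a 3x3 rotation matrix whose columns are the frame's x, y, z axes.
In Python, from workcell import * gives the robot as it stands.
- The arm moves only by the tool send_rows, never from a script. Its argument "moves" is a list of rows, each a list of 7 numbers: the shift along the world's x, y, z in mm, then the turn, a rotation vector about the world's x, y, z in degrees, then the finger opening in mm, from 0 to 85.4. In form: [[x, y, z, ax, ay, az, claw], ...]. A call has 1 to 20 rows; each row shifts and turns the commanded pose from where the row before left it; what a row does not reach is not made up. A row lasts 1/8 s, in which the tool goes at most 62.5 mm and 10.7 degrees, less where a joint would pass 70% of its speed; a pose out of reach is approached as far as the arm can. A call with a gripper value outside its range is refused whole. The fingers move at their own pace and stop on an object; "squeeze" is the grip in N (left out, the last holds). Time passes only in rows, so rows that do not move let the fingers close. It gives the time, the measured TCP pose, the force, the opening and the grip force at its end, in the units of the state.
- state(): the state, without advancing time (a new reading comes with each control period).
- camera(name): name is "side" or "top" or "wrist"; returns a dict with "frame" (420x560x3 uint8, blue, green, red), "fx", "fy", "cx", "cy" (pixels), "extrinsics" (4x4, takes a point from camera to world coordinates). Camera axes: x right, y up, looking along -z (the intrinsics and any distortion apply to the point x, -y, -z); pixel columns grow to the right and rows downward; lengths in m; the calibration is good to about 2 mm. The wrist camera is an equidistant fisheye: a pixel r from the principal point sees the ray r / f radians off the axis. A picture is of the moment at which its call begins. There is no depth.
- sign_off(): hands the job in; it is judged then, once.
The state is a dict: "time": time; "joint_pos": joint angles; "joint_velocities": joint speeds; "tau": joint torques, N m; "tool_pos": TCP position; "orientation": TCP orientation; "ft_force": force on the tool from outside, world axes, zero at the start; "moment": the same for the moment, N m; "finger_gap": opening from 0.0 (shut) to 1.0 (fully open); "grasp_force": force on a finger pad.
Only numpy, scipy, OpenCV 4.12 (cv2) and the standard library are available. Lean on these libraries where they do the work, as an engineer would, in place of code of your own. Each camera call takes 0.05 s, during which the arm holds its last target. There are 200 camera calls.

## Working session

There is one attempt and no reset: what is moved stays moved. The work goes in short steps, Python scripts to look and compute and a tool call to move; the robot and the scene stay as the last step left them, time stands still between calls to the robot, and variables do not carry over. Pictures are saved under pics/ and viewed, at most 10 in all, crops included, and the job is handed in when it is done.

Besides the shell and the picture viewer there is one more tool, called as name(argument=value, ...), one argument or row to a line, values as JSON. send_rows: Moves the arm, as the interface text tells. Its arguments: {"type":"object","properties":{"moves":{"type":"array","items":{"type":"array","items":{"type":"number"}}},"squeeze":{"type":"number"}},"required":["moves"]}

```bash
mkdir -p pics
cat > h.py <<'E'
from workcell import *
import numpy as np, cv2
def ray(c,u,v):
    E=np.array(c["extrinsics"]); d=np.array([(u-c["cx"])/c["fx"],-(v-c["cy"])/c["fy"],-1.0])
    return E[:3,3],E[:3,:3]@d
def at_z(c,u,v,z):
    o,d=ray(c,u,v); return o+d*(z-o[2])/d[2]
def proj(c,p):
    E=np.array(c["extrinsics"]); q=E[:3,:3].T@(np.array(p)-E[:3,3])
    return c["cx"]+c["fx"]*q[0]/-q[2], c["cy"]-c["fy"]*q[1]/-q[2]
E
python3 - <<'E'
from h import *
import pickle
for n in("top","side"):
    c=camera(n); pickle.dump(c,open(n+".pkl","wb")); cv2.imwrite(f"pics/{n}0.png",cv2.resize(c["frame"],(800,600),interpolation=cv2.INTER_CUBIC))
    print(n,{k:c[k] for k in c if k!="frame"})
s=state();print(s)
E
```

```text
top {'fx': 388.6246558163242, 'fy': 388.6246558163242, 'cx': 277.68099680149476, 'cy': 210.12123975202192, 'extrinsics': array([[-0.12689526,  0.97150594, -0.20018442,  0.31340519],
       [-0.9918926 , -0.12567105,  0.01886411, -0.09161959],
       [-0.00683079,  0.20095521,  0.97957661,  1.05550758],
       [ 0.        ,  0.        ,  0.        ,  1.        ]])}
side {'fx': 477.1364394853352, 'fy': 477.1364394853352, 'cx': 284.61840733785493, 'cy': 207.40716571962898, 'extrinsics': array([[ 0.93440853,  0.19366868, -0.2989534 ,  0.11734845],
       [-0.35614258,  0.52343304, -0.77406738, -1.08562774],
       [ 0.00656948,  0.8297652 ,  0.55807397,  0.80835019],
       [ 0.        ,  0.        ,  0.        ,  1.        ]])}
{'time': 0.1, 'joint_pos': array([ 1.16221745,  0.62923543,  0.0384128 ,  1.51824575, -0.02702585,
        0.99630962, -0.01997007]), 'joint_velocities': array([-0.00125887, -0.00348079, -0.00014173, -0.00253637,  0.00061969,
       -0.00050517, -0.00023843]), 'tau': array([ 2.45259376e-03, -5.64542699e+01,  1.23038538e+00, -1.93976569e+01,
        1.13132660e-02,  5.40788606e-03,  1.21920922e-05]), 'tool_pos': array([ 0.21833797, -0.61164842,  0.23049937]), 'orientation': array([[ 9.41810123e-01,  3.36144907e-01, -5.41829392e-04],
       [ 3.36145342e-01, -9.41808777e-01,  1.59240962e-03],
       [ 2.49807048e-05, -1.68188093e-03, -9.99998585e-01]]), 'ft_force': array([-1.37095185, -0.29025504, -1.15497806]), 'moment': array([-0.00219439,  0.04047362,  0.01315899]), 'grasp_force': 0.0, 'finger_gap': 1.0010998494623697}
```

View pics/top0.png

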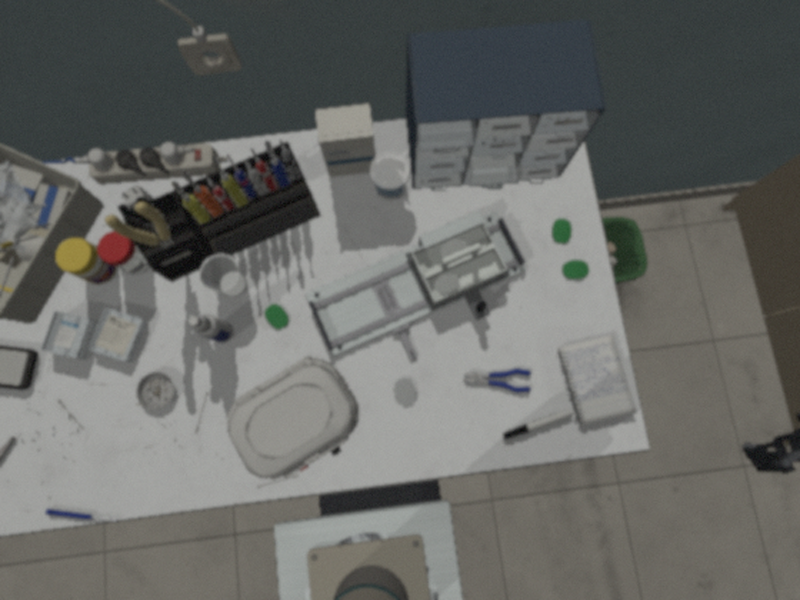

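View pics/side0.png

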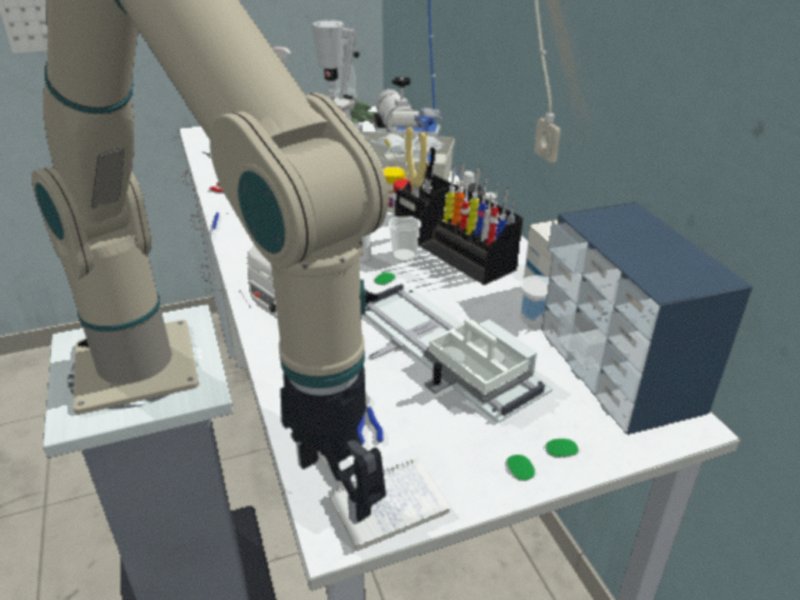

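Top view: the track runs from the right end stop (510,243) to the left one (~318,320). The tray sits at the right end, the knob is near (480,307), and the clamp tongue is near (408,345). I'll enlarge the track area.

Run:
```python
from h import *
import pickle
c=pickle.load(open("top.pkl","rb"))
f=c["frame"][140:265,205:375]
cv2.imwrite("pics/crop1.png",cv2.resize(f,None,fx=4.7,fy=4.7,interpolation=cv2.INTER_CUBIC))
```

```text
(no output)
```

View pics/crop1.png

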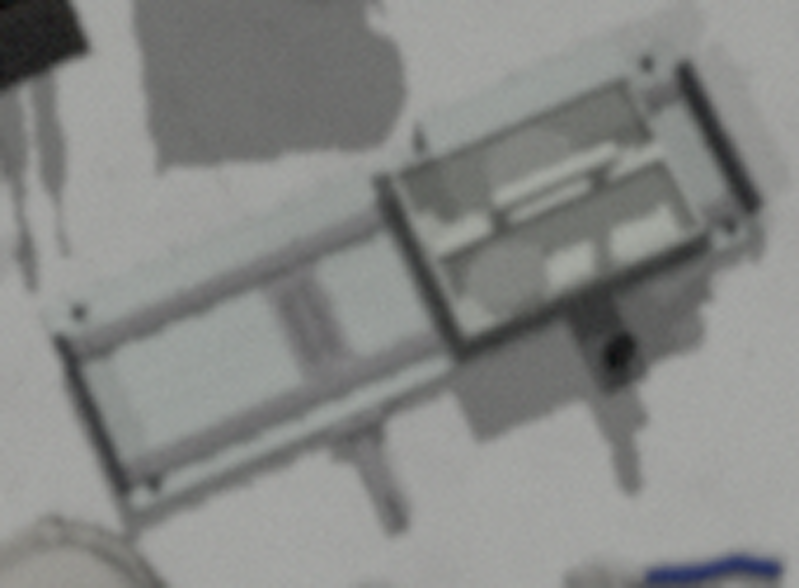

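Run:
```python
from h import *
import pickle
c=pickle.load(open("top.pkl","rb"))
P=lambda u,v,z: at_z(c,205+u/4.7,140+v/4.7,z)[:2]
r=P(720,136,.027);l=P(93,414,.027);k=P(622,345,.065);m=P(392,515,.006);m2=P(398,530,.006);cl=P(308,330,.012)
y=(l-r);print("len",np.linalg.norm(y));y/=np.linalg.norm(y);x=np.array([y[1],-y[0]])
print("yaw",np.arctan2(-y[0],y[1]),"stops mid",(l+r)/2)
o=k+.095*x+.085*y
print("knob",k,"origin from knob",o)
for n,q in dict(r=r,l=l,m=m,m2=m2,cl=cl,tray_nl=P(462,355,.052),tray_fl=P(397,180,.052),bar1=P(505,195,.100),bar2=P(610,150,.1)).items(): print(n,q,[(q-o)@x,(q-o)@y])
```

```text
len 0.3992172786488445
yaw 0.2976209000634121 stops mid [ 0.5515742  -0.15549833]
knob [ 0.48733955 -0.26310876] origin from knob [ 0.5532371  -0.15398721]
r [ 0.61010874 -0.34633154] [np.float64(-0.002032919296618869), np.float64(-0.2005656862977955)]
l [0.49303966 0.03533489] [np.float64(-0.00203291929661887), np.float64(0.19865159235104896)]
m [ 0.4162982  -0.12674613] [np.float64(-0.12293028489595127), np.float64(0.06620033521446783)]
m2 [ 0.40733184 -0.12901964] [np.float64(-0.13216914578673153), np.float64(0.06665612957992331)]
cl [ 0.52891461 -0.0922458 ] [np.float64(-0.005147740744743846), np.float64(0.06615954400377498)]
tray_nl [ 0.49545125 -0.17585246] [np.float64(-0.061657311405588666), np.float64(-0.003958481448304294)]
tray_fl [ 0.60080177 -0.15332972] [np.float64(0.045666384305048484), np.float64(-0.0133195900191361)]
bar1 [ 0.57114965 -0.2072805 ] [np.float64(0.0014969871808642474), np.float64(-0.056203146261418015)]
bar2 [ 0.58892045 -0.26761251] [np.float64(0.000794373540795727), np.float64(-0.11909398936431746)]
```

Track yaw is about 0.297, origin about (0.553, -0.155), and the station about 66 mm along y. I'll move above the knob.

send_rows(
  moves=[
    [22,29,-4,0,0,-0.5,85],
    [22,29,-4,0,0,-0.5,85],
    [22,29,-4,0,0,-0.5,85],
    [22,29,-4,0,0,-0.5,85],
    [22,29,-4,0,0,-0.6,85],
    [22,29,-4,0,0,0,60],
    [22,29,-4,0,0,0,60],
    [22,29,-4,0,0,0,60],
    [22,29,-4,0,0,0,60],
    [22,29,-4,0,0,0,60],
    [22,29,-4,0,0,0,60],
    [22,29,-4,0,0,0,60],
    [5,1,-12,0,0,0,60],
    [0,0,-10,0,0,0,60],
    [0,0,0,0,0,0,60],
    [0,0,0,0,0,0,60],
  ],
)

```text
time: 2.1
tool_pos: [0.4868, -0.2644, 0.1614]
orientation: [[0.957, 0.291, -0.0], [0.291, -0.957, -0.0], [-0.0, 0.0, -1.0]]
ft_force: [0.3, -0.0, 0.5]
finger_gap: 0.704
grasp_force: 0.0
```

```bash
cat >> h.py <<'E'
def fproj(c,p):
    E=np.array(c["extrinsics"]); q=E[:3,:3].T@(np.array(p)-E[:3,3]); a=np.array([q[0],-q[1]]); n=np.linalg.norm(a); t=np.arctan2(n,-q[2])
    return c["cx"]+c["fx"]*t*a[0]/n, c["cy"]+c["fy"]*t*a[1]/n
def fat_z(c,u,v,z):
    E=np.array(c["extrinsics"]); a=np.array([(u-c["cx"])/c["fx"],(v-c["cy"])/c["fy"]]); t=np.linalg.norm(a)
    d=E[:3,:3]@np.array([np.sin(t)*a[0]/t,-np.sin(t)*a[1]/t,-np.cos(t)]); o=E[:3,3]; return o+d*(z-o[2])/d[2]
Y=.297; O=np.array([.553,-.1545]); X2=np.array([np.cos(Y),np.sin(Y)]); Y2=np.array([-np.sin(Y),np.cos(Y)])
E
python3 - <<'E'
from h import *
import pickle
c=camera("wrist");pickle.dump(c,open("w1.pkl","wb"))
cv2.imwrite("pics/w1.png",cv2.resize(c["frame"],(800,600),interpolation=cv2.INTER_CUBIC))
s=state();print(s["time"],s["tool_pos"],s["orientation"],s["joint_pos"])
for n,x,y,z in[("knob",-.095,-.085,.065),("mark",-.12,.066,.006),("lip",.06,0,.06)]:
  print(n,np.array(fproj(c,[*(O+x*X2+y*Y2),z]))/.7)
E
```

```text
2.15 [ 0.48706311 -0.2642071   0.16155487] [[ 9.56605455e-01  2.91386284e-01  1.92004221e-04]
 [ 2.91386345e-01 -9.56605326e-01 -4.98952928e-04]
 [ 3.82842209e-05  5.33248501e-04 -9.99999857e-01]] [ 0.41348531  0.58182072  0.0493829   1.86086647 -0.04158067  0.69949956
 -0.78855444]
knob [395.98876771 292.00464398]
mark [187.40376954 303.89704055]
lip [239.11980175  15.37887685]
```

View pics/w1.png

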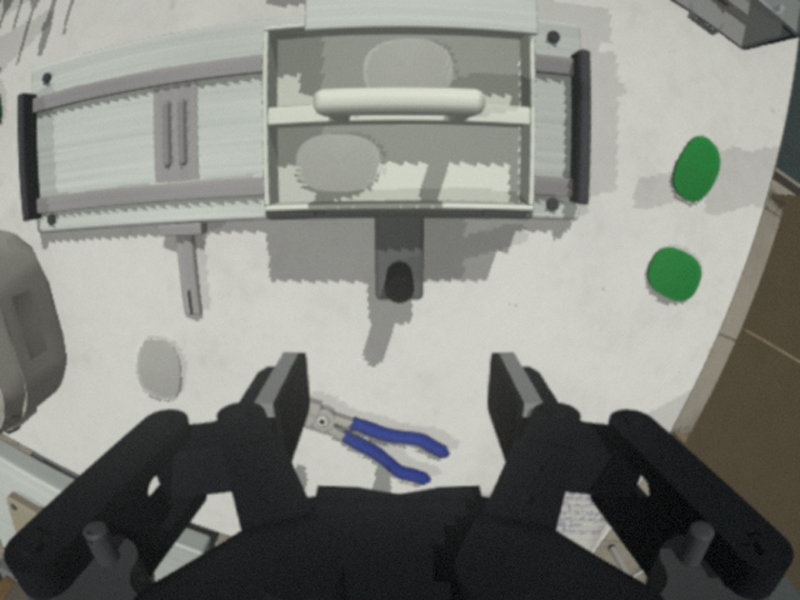

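The wrist view shows the knob near (399,282), the tongue line at (191,301), detent ridges at (168,132) and (183,132), and the handle bar from (316,102) to (485,101).

Run:
```python
from h import *
import pickle
c=pickle.load(open("w1.pkl","rb"))
def T(n,u,v,z):
  p=fat_z(c,u*.7,v*.7,z)[:2]; print(n,p.round(4),(np.array([(p-O)@X2,(p-O)@Y2])*1000).round(1))
print(np.array(c["extrinsics"]).round(3))
for z in(.065,.025):print(np.array(fproj(c,[*(O-.095*X2-.085*Y2),z]))/.7)
T("knobtop",399,290,.065);T("knobc",399,275,.065);T("mark",191,301,.006);T("ridge",175.5,132,.014)
T("barL",316,102,.1);T("barR",485,101,.1);T("stopR",580,52,.027);T("stopR2",582,202,.027);T("stopL",27,95,.027);T("stopL2",30,218,.027)
T("trayLn",266,209,.052);T("trayRn",533,209,.052);T("lip+y",306,5,.06)
```

```text
[[ 0.29   0.922  0.256  0.551]
 [-0.957  0.28   0.078 -0.245]
 [ 0.    -0.267  0.964  0.304]
 [ 0.     0.     0.     1.   ]]
[395.98876771 292.00464398]
[396.24533424 274.64376588]
knobtop [ 0.4886 -0.2648] [-93.9 -86.6]
knobc [ 0.4964 -0.2624] [-85.7 -86.6]
mark [ 0.422 -0.129] [-117.8   62.7]
ridge [ 0.5363 -0.0954] [ 1.4 61.4]
barL [ 0.5686 -0.2026] [  0.8 -50.5]
barR [ 0.5905 -0.273 ] [   1.2 -124.3]
stopR [ 0.6578 -0.3308] [  48.6 -199.3]
stopR2 [ 0.5668 -0.3611] [ -47.3 -201.6]
stopL [0.5428 0.0419] [ 47.7 190.7]
stopL2 [0.4518 0.0164] [-46.7 193. ]
trayLn [ 0.5085 -0.1814] [-50.5 -12.6]
trayRn [ 0.5517 -0.3238] [ -50.7 -161.5]
lip+y [ 0.6233 -0.1723] [ 62.  -37.6]
```

send_rows(
  moves=[
    [0.5,0,-20,0,0,0,50],
    [0.5,0,-20,0,0,0,45],
    [0,0,-20,0,0,0,45],
    [0,0,-20,0,0,0,45],
    [0,0,-20,0,0,0,45],
    [0,0,-14,0,0,0,45],
    [0,0,-10,0,0,0,45],
    [0,0,0,0,0,0,45],
    [0,0,0,0,0,0,30],
    [0,0,0,0,0,0,10],
    [0,0,0,0,0,0,10],
    [0,0,0,0,0,0,10],
    [0,0,0,0,0,0,10],
  ],
  squeeze=30,
)

```text
time: 3.78
tool_pos: [0.489, -0.2635, 0.038]
orientation: [[0.956, 0.293, 0.001], [0.293, -0.956, -0.001], [0.001, 0.001, -1.0]]
ft_force: [-1.2, 0.8, 5.3]
finger_gap: 0.177
grasp_force: 29.4
```

send_rows(
  moves=[
    [-1.8,5.7,0,0,0,0,10],
    [-3.5,11.5,0,0,0,0,10],
    [-3.5,11.5,0,0,0,0,10],
    [-3.5,11.5,0,0,0,0,10],
    [-3.5,11.5,0,0,0,0,10],
    [-3.5,11.5,0,0,0,0,10],
    [-3.5,11.5,0,0,0,0,10],
    [-3.5,11.5,0,0,0,0,10],
    [-3.5,11.5,0,0,0,0,10],
    [-3.5,11.5,0,0,0,0,10],
    [-3.5,11.5,0,0,0,0,10],
    [-3.5,11.5,0,0,0,0,10],
    [-1.8,5.7,0,0,0,0,10],
    [0,0,0,0,0,0,10],
    [0,0,0,0,0,0,10],
  ],
)

```text
time: 5.65
tool_pos: [0.4462, -0.1237, 0.0379]
orientation: [[0.956, 0.294, -0.0], [0.294, -0.956, 0.002], [0.0, -0.002, -1.0]]
ft_force: [-0.8, 4.0, 10.5]
finger_gap: 0.174
grasp_force: 30.3
```

Run:
```python
from h import *
import pickle
c=camera("wrist");pickle.dump(c,open("w2.pkl","wb"))
cv2.imwrite("pics/w2.png",cv2.resize(c["frame"],(800,600),interpolation=cv2.INTER_CUBIC))
s=state();p=s["tool_pos"];print(p,(p[:2]-O)@X2,(p[:2]-O)@Y2,s["ft_force"]);print(s["ft_force"][:2]@Y2)
```

```text
[ 0.44612895 -0.12363822  0.03793006] -0.09316030994470764 0.06078673584731812 [-0.67657523  3.7060175  10.88375468]
3.7417650987505167
```

View pics/w2.png

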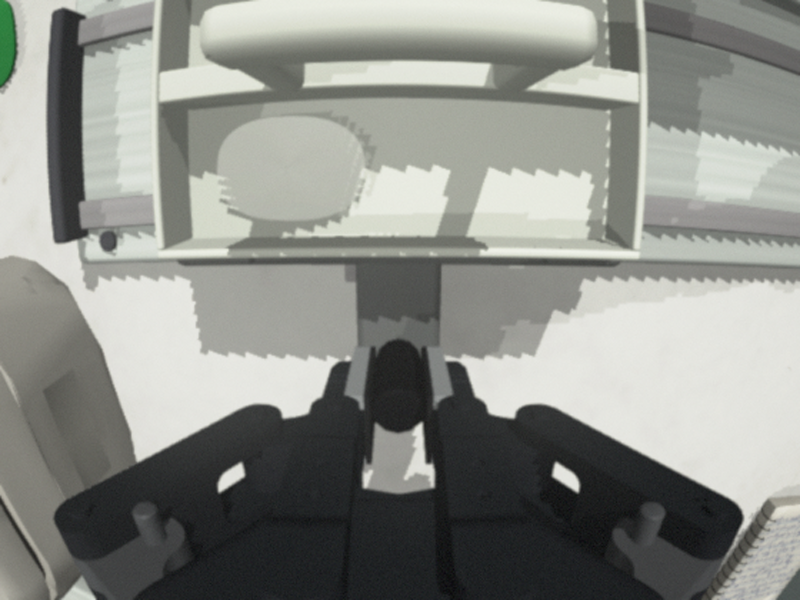

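Carrier is pinched, and a +3.7 N pull along +y suggests the detent is just ahead. Moving on in small steps.

send_rows(
  moves=[
    [-0.6,1.9,0,0,0,0,10],
    [0,0,0,0,0,0,10],
    [0,0,0,0,0,0,10],
  ],
)

```text
time: 6.08
tool_pos: [0.4458, -0.1225, 0.0379]
orientation: [[0.956, 0.294, 0.0], [0.294, -0.956, 0.001], [0.001, -0.001, -1.0]]
ft_force: [-0.6, 0.9, 10.1]
finger_gap: 0.172
grasp_force: 30.2
```

send_rows(
  moves=[
    [-0.6,1.9,0,0,0,0,10],
    [0,0,0,0,0,0,10],
    [0,0,0,0,0,0,10],
  ],
)

```text
time: 6.45
tool_pos: [0.4453, -0.1209, 0.0379]
orientation: [[0.956, 0.294, 0.001], [0.294, -0.956, 0.0], [0.001, -0.0, -1.0]]
ft_force: [-0.1, 1.9, 9.0]
finger_gap: 0.175
grasp_force: 30.1
```

send_rows(
  moves=[
    [0,0,0,0,0,0,25],
    [0,0,0,0,0,0,45],
    [0,0,0,0,0,0,45],
    [0,0,0,0,0,0,45],
    [0,0,15,0,0,0,45],
    [0,0,25,0,0,0,45],
    [0,0,25,0,0,0,45],
    [0,0,25,0,0,0,45],
    [0,0,25,0,0,0,45],
    [0,0,15,0,0,0,45],
    [0,0,0,0,0,0,45],
    [0,0,0,0,0,0,45],
  ],
)

```text
time: 7.95
tool_pos: [0.4449, -0.1214, 0.1673]
orientation: [[0.956, 0.293, -0.0], [0.293, -0.956, 0.0], [-0.0, -0.0, -1.0]]
ft_force: [0.6, -0.2, 0.1]
finger_gap: 0.528
grasp_force: 0.0
```

Run:
```python
from h import *
import pickle
c=camera("wrist");pickle.dump(c,open("w3.pkl","wb"))
f=c["frame"]; g=f[140:260,200:360]
cv2.imwrite("pics/w3.png",cv2.resize(g,(800,600),interpolation=cv2.INTER_CUBIC))
print(state()["tool_pos"])
for n,x,y,z in[("knob",-.095,.064,.065),("mark",-.12,.064,.006),("ear",-.11,.064,.025)]:
  p=np.array(fproj(c,[*(O+x*X2+y*Y2),z])); print(n,p/.7,(p-[200,140])*5)
```

```text
[ 0.44470897 -0.1213326   0.16695556]
knob [396.13654027 292.26741842] [386.47789095 322.93596448]
mark [396.54183674 304.29817363] [387.89642858 365.04360771]
ear [396.42654194 298.06609662] [387.49289679 343.23133818]
```

View pics/w3.png

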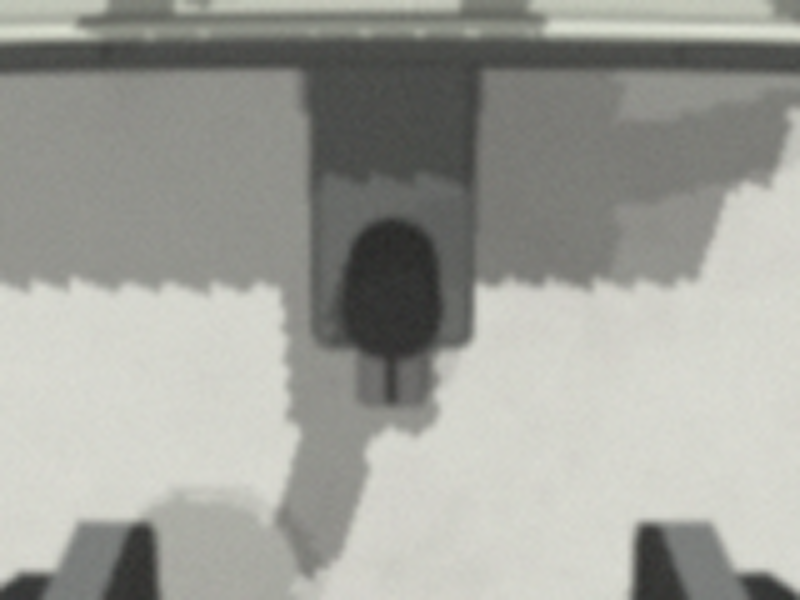

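The ear's centre (392) lines up with the tongue line (391) to within half a millimetre, so the carrier is in its detent. Next, go above the handle with a quarter turn.

send_rows(
  moves=[
    [9,2.8,1,0,0,-9,50],
    [9,2.8,1,0,0,-9,50],
    [9,2.8,1,0,0,-9,50],
    [9,2.8,0,0,0,-9,50],
    [9,2.8,0,0,0,-9,50],
    [9,2.8,0,0,0,-9,50],
    [9,2.8,0,0,0,-9,50],
    [9,2.8,0,0,0,-9,50],
    [9,2.8,0,0,0,-9,50],
    [9.5,2.7,0,0,0,-9,50],
    [0,0,0,0,0,0,50],
    [0,0,0,0,0,0,50],
    [0,0,0,0,0,0,50],
  ],
)

```text
time: 9.62
tool_pos: [0.5351, -0.0938, 0.1702]
orientation: [[0.294, -0.956, -0.001], [-0.956, -0.294, 0.0], [-0.0, 0.001, -1.0]]
ft_force: [0.1, -0.0, -1.1]
finger_gap: 0.587
grasp_force: 0.0
```

Run:
```python
from h import *
import pickle
c=camera("wrist");pickle.dump(c,open("w4.pkl","wb"))
f=c["frame"]
cv2.imwrite("pics/w4.png",cv2.resize(f,(800,600),interpolation=cv2.INTER_CUBIC))
s=state();print(s["tool_pos"],s["orientation"],s["joint_pos"])
for n,x,y,z in[("bar",.001,.0635,.1),("b1",.001,.0635-.038,.1),("b2",.001,.0635+.038,.1)]:
  p=np.array(fproj(c,[*(O+x*X2+y*Y2),z])); print(n,p/.7)
```

```text
[ 0.53525231 -0.09382998  0.17028819] [[ 2.93463789e-01 -9.55970130e-01 -3.40163388e-04]
 [-9.55970138e-01 -2.93463872e-01  2.26100037e-04]
 [-3.15970547e-04  2.58833867e-04 -9.99999917e-01]] [-0.2529812   0.62487779  0.58290989  1.89093481 -0.48158998  0.76911462
 -2.24630841]
bar [396.16701926 309.82293696]
b1 [396.12963275 231.41404037]
b2 [396.22988316 380.60445172]
```

View pics/w4.png

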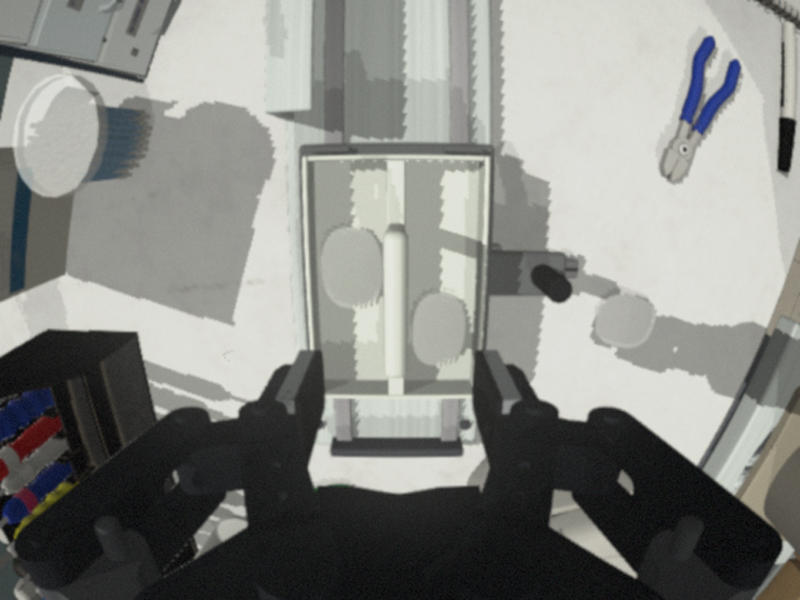

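The bar sits where predicted (centre x 396, rows 230 to 380), and the tray is clear of the lip. Descend and grip.

send_rows(
  moves=[
    [0,0,-15,0,0,0,50],
    [0,0,-20,0,0,0,50],
    [0,0,-20,0,0,0,45],
    [0,0,-20,0,0,0,45],
    [0,0,-14,0,0,0,45],
    [0,0,-8,0,0,0,40],
    [0,0,0,0,0,0,35],
    [0,0,0,0,0,0,25],
    [0,0,0,0,0,0,18],
    [0,0,0,0,0,0,8],
    [0,0,0,0,0,0,5],
    [0,0,0,0,0,0,5],
    [0,0,0,0,0,0,5],
  ],
  squeeze=50,
)

```text
time: 11.3
tool_pos: [0.5362, -0.0936, 0.0739]
orientation: [[0.293, -0.956, 0.001], [-0.956, -0.293, 0.0], [0.0, -0.001, -1.0]]
ft_force: [-1.3, 0.5, 5.5]
finger_gap: 0.128
grasp_force: 49.3
```

send_rows(
  moves=[
    [0,0,1,0,0,0,5],
    [0,0,2,0,0,0,5],
    [0,0,4,0,0,0,5],
    [0,0,6,0,0,0,5],
    [0,0,8,0,0,0,5],
    [0,0,9,0,0,0,5],
    [0,0,10,0,0,0,5],
    [0,0,10,0,0,0,5],
    [0,0,10,0,0,0,5],
    [0,0,10,0,0,0,5],
    [0,0,9,0,0,0,5],
    [0,0,8,0,0,0,5],
    [0,0,6,0,0,0,5],
    [0,0,4,0,0,0,5],
    [0,0,3,0,0,0,5],
    [0,0,1,0,0,0,5],
    [0,0,0,0,0,0,5],
    [0,0,0,0,0,0,5],
    [0,0,0,0,0,0,5],
    [0,0,0,0,0,0,5],
  ],
)

```text
time: 13.8
tool_pos: [0.5357, -0.0936, 0.1742]
orientation: [[0.293, -0.956, -0.0], [-0.956, -0.293, -0.0], [0.0, 0.0, -1.0]]
ft_force: [-0.6, -0.2, -2.2]
finger_gap: 0.127
grasp_force: 48.7
```

Run:
```python
from h import *
s=state();print(s["time"],s["tool_pos"],s["ft_force"],s["moment"],s["grasp_force"],abs(s["joint_velocities"]).max())
a=camera("wrist")["frame"];b=camera("side")["frame"][150:330,230:400]
b=cv2.resize(b,(397,420),interpolation=cv2.INTER_CUBIC);a=cv2.resize(a,(400,300))
a=cv2.copyMakeBorder(a,0,120,0,0,cv2.BORDER_CONSTANT)
cv2.imwrite("pics/w5.png",np.hstack([a,b]))
```

```text
13.8 [ 0.53566042 -0.09360825  0.17422538] [-0.64035801 -0.24418093 -2.20857784] [-0.01434002 -0.01347378  0.01519671] 48.66233825683594 0.0015563214498873171
```

View pics/w5.png

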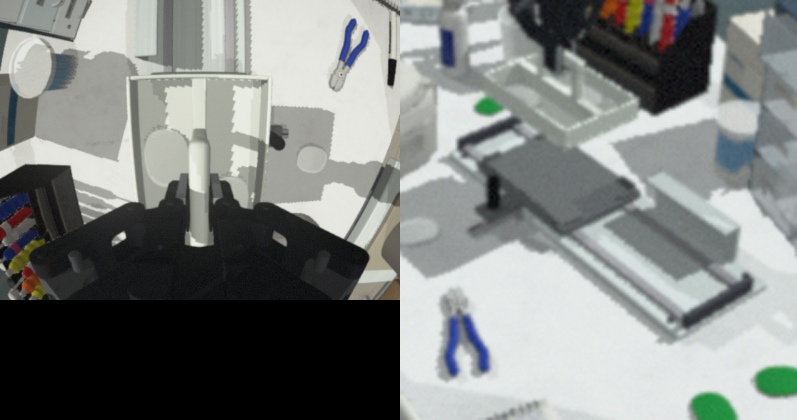

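The tray hangs level about 10 cm above the carrier. The carrier is still at the station and the lenses are in the tray. Handing in.

```bash
python3 -c "
from workcell import *
print(sign_off())"
```

```text
the job is handed in; nothing more can be done
None
```

The job is handed in: the carrier is in its detent at the station, and the gripper is holding the lens tray level and still about 10 cm above it, with both lenses inside and the nearby items never touched.

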